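Turn the album leaf and set its keeper

ROBOT

A 7-joint arm with a two-finger parallel gripper is mounted at the origin on the work surface. World frame = base frame: x ahead of the robot, y to its left, z up, the work surface at z = 0. Lengths are in m, angles in rad, forces in N, time in s.
With the tool pointing down it reaches from about 0.425 to 0.875 m from the base axis. Payload 4.7 kg.
Tool frame: the origin (TCP) lies midway between the tips of the shut fingers; the grasp point (between the pads) lies 19 mm behind it (ctrl.grip_point_offset is the distance from the TCP to the grasp point, in m); z points along the fingers, y is the line along which they close (so a half turn about z gives the same grasp; the last joint's range is limited). The gripper opens to 87 mm and grips with 3 to 60 N. Pads are 19 mm wide; open, the fingers measure 117 mm over their backs; the gripper's body (75 mm by 190 mm) begins 51 mm behind the grasp point.
Start: joints at [1.274, 0.321, -0.07, 1.45, 0.023, 1.371, -0.057], TCP at [0.199, -0.619, 0.223] pointing down, gripper open.
Joint ranges: [-2.86, 2.86], [-0.3, 2.09], [-1.38, 1.24], [0.06, 2.45], [-1.56, 4.7], [0.09, 2.05], [-2.69, 2.69]. Speed limits (rad/s): [2.57, 2.57, 3.14, 3.14, 3.14, 3.14, 3.14].

INTERFACE

Orientations are given as a rotation vector (axis times angle).
In Python, from bench import ctrl gives the robot as it stands.
- The arm moves only by the tool move_arm, never from a script. Its argument "increments" is text: rows parted by semicolons, each of 7 numbers parted by spaces: the shift along the world's x, y, z in mm, then the turn, a rotation vector about the world's x, y, z in degrees, then the closure in counts, from 0 (fully open) to 255 (shut). A call has exactly 8 rows; each row shifts and turns the commanded pose from where the row before left it; what a row does not reach is not made up. A row lasts 1/12 s, in which the tool goes at most 41.7 mm and 7.16 degrees, less where a joint would pass 70% of its speed; a pose out of reach is approached as far as the arm can. A call with a gripper value outside its range is refused whole. The fingers move at their own pace and stop on an object; "grip_force" is the grip in N (left out, the last holds). Time passes only in rows, so rows that do not move let the fingers close, or fill a call up. It gives the time, the measured TCP pose, the force, the opening and the grip force at its end, in the units of the state.
- ctrl.get_state(): the state, without advancing time (a new reading comes with each control period).
- ctrl.get_image(name): name is "scene" or "top" or "wrist"; returns a dict with "frame" (384x512x3 uint8, red, green, blue), "depth" (384x512 float32, m along the optical axis (not along the pixel's ray), 0 where there is no reading), "fx", "fy", "cx", "cy" (pixels), "position" and "orientation" of the camera in the world. Camera axes: x right, y down, z forward; pixel columns grow to the right and rows downward; lengths in m; the calibration is good to about 2 mm. The wrist camera is an equidistant fisheye: a pixel r from the principal point sees the ray r / f radians off the axis. A picture is of the moment at which its call begins.
- ctrl.close_job(): hands the job in; it is judged then, once.
Trained networks look in a picture, given as the dict that the camera call returned (one of the last four; its "shot" number tells which), for a name from the list of things; names that differ only in an ending like _2 or _b are one class to them, and where a whole thing is asked for, a point or a joint stands for the part that bears it (a point fixed in the world has none). Each returns a list of dicts, best first, with "score" (0 to 1); they miss things now and then, are a little off and sometimes report something else, mostly with a low value. They report only what shows in the picture. A call takes as long as a camera call.
- ctrl.find_in(target, picture): "centre" ([x, y, z] in m, in world coordinates, good to about 4 mm: the middle of the surface that is visible of it).
- ctrl.silhouettes(target, picture): "region" (384x512 bool, what is visible of it).
The state is a dict: "time": time; "joint_positions": joint angles; "qd": joint speeds; "joint_torque": joint torques, N m; "position": TCP position; "tool_rot": TCP orientation; "ft_force": force on the tool from outside, world axes, zero at the start; "torque": the same for the moment, N m; "grip_width": opening from 0.0 (shut) to 1.0 (fully open); "grip_force": force on a finger pad.
Only numpy, scipy, OpenCV 4.12 (cv2) and the standard library are available. Lean on these libraries where they do the work, as an engineer would, in place of code of your own. Each camera call takes 0.05 s, during which the arm holds its last target. There are 200 camera calls.

TASK

Turn the half-raised leaf of the open photo album over its spine with your fingertips and press it down gently until it lies flat on the other side; then push the small brass keeper by its post round over the leaf as far as it goes, and take the hand away. Only push: do not pinch the leaf, slap it over or press hard, do not raise the leaf beneath it, and do not lift or shove the album. Leave the cup, vase and all the other things where they stand.

Things in the scene. Friction and masses are not known exactly. Their poses are not given: they have to be found in the camera images.
- album: open photo album, loose, about 1.2 kg; cover 150 mm (its x, along the spine) by 280 mm (its y), 4 mm thick. Origin at the centre of its underside, on the table; z up. On each side a page block (140 by 99 mm, top 12 mm above the table); on the -y side another leaf (under_leaf) lies on it, top at 17 mm. The half-raised leaf is on the -y side and must go to the +y side
- spine_mid (a point): middle of the spine: on the hinge axis of the half-raised leaf (which runs along the album's x), 17 mm above the table, over the album's origin
- leaf (a joint): angle of the half-raised leaf, rad: 0 flat on the album's -y side, 1.57 upright, 3.14 flat on the +y side (the stop); starts between 0.6 and 1.0. Stiff board, 140 mm along the spine, reaching 105 mm from the hinge axis, 5 mm thick, 0.08 kg; its underside at the start lies in the plane of the hinge axis. Stiff hinge (0.13 N m friction, 1 to 2 N at the edge): it stays where left
- leaf_edge (a point): middle of the free edge of the half-raised leaf, 105 mm from the hinge axis
- leaf_front: the face of the half-raised leaf that looks up at the start (2.5 mm layer); origin on the hinge axis, turns with the leaf
- leaf_back: the face of the half-raised leaf that starts underneath and ends on top (2.5 mm layer); origin on the hinge axis, turns with the leaf
- under_leaf (a joint): angle of the leaf beneath, rad: 0 flat on the -y side, where it must stay; same stiff hinge, 105 mm by 140 mm, 5 mm thick
- keeper (a joint): angle, rad, of the brass keeper, a flat arm on the album's +y margin turning on an upright pivot: 0 points along album -x (beside the pages), 1.57 along album -y, across the flat leaf (the stop); anticlockwise from above. Starts between -0.4 and 0.05. Arm 12 mm wide, 20 to 24 mm above the table; stiff (0.03 N m friction, 0.6 N at the post): stays where left
- keeper_post (a point): upright brass post at the keeper's end, 12 mm in diameter, 50 mm from the pivot, its top 52 mm above the table; this point is on its axis, 38 mm above the table
- keeper_pivot (a point): the keeper's pivot, on the album at x 0, y +125 mm, 20 mm above the table
- vase: small cobalt glass vase, 66 mm across, 115 mm tall; origin at the centre of its underside; stands close beyond the +x end of the album; leave alone
- candlestick: brass candlestick, 64 mm across, 95 mm tall; origin at the centre of its underside; stands close beyond the +x end of the album; leave alone
- dish: white trinket dish, 72 mm across, 30 mm tall; origin at the centre of its underside; stands close beyond the +x end of the album; leave alone
- saucer: white saucer, 130 mm across, 16 mm tall, to the right; origin at the centre of its underside; leave alone
- cup: porcelain coffee cup on the saucer, 72 mm across, 58 mm tall, with a handle; origin at the centre of its underside; leave alone
- jewel_box: wooden jewellery box with clip-on lid, 126 by 176 mm, 75 mm tall, to the left; origin at the centre of its underside; leave alone
- plate_stand: painted plate, 170 mm across, on a black plastic stand, about 182 mm tall, on the left, farther from the robot than the jewellery box; origin under the stand; leave alone

How it is judged:
By the outcome, as a careful person would: the job done as asked, in the order asked, and still so for the second after the job is handed in, with the robot touching nothing.
It also fails if it takes over 54 s, if anything falls off the work surface, if the arm or the gripper's body presses on something with over 40 N, if the wrist force passes 120 N, or if a joint passes its speed limit or range.

## Working session

There is one attempt and no reset: what is moved stays moved. The work goes in short steps, Python scripts to look and compute and a tool call to move; the robot and the scene stay as the last step left them, time stands still between calls to the robot, and variables do not carry over. Pictures are saved under pics/ and viewed, at most 10 in all, crops included, and the job is handed in when it is done.

Besides the shell and the picture viewer there is one more tool, called after "Emit:" as name(argument=value, ...) on one line, values as JSON. move_arm: Moves the arm, as the interface text tells. Its arguments: {"type":"object","properties":{"increments":{"type":"string"},"grip_force":{"type":"number"}},"required":["increments"]}

```bash
mkdir -p pics; ls; cat > h.py <<'E'
import numpy as np, cv2
from scipy.spatial.transform import Rotation as R
from bench import ctrl
def rot(o):
    o=np.array(o,float)
    if o.shape==(3,3): return o
    return R.from_rotvec(o).as_matrix() if o.size==3 else R.from_quat(o).as_matrix()
def cloud(im):
    d=im["depth"];v,u=np.mgrid[:d.shape[0],:d.shape[1]]
    p=np.stack([(u-im["cx"])/im["fx"]*d,(v-im["cy"])/im["fy"]*d,d],-1)
    return p@rot(im["orientation"]).T+np.array(im["position"])
E
python3 - <<'E'
from h import *
for n in ("top","scene"):
    im=ctrl.get_image(n)
    np.savez(f"pics/{n}0.npz",**{k:np.array(v) for k,v in im.items()})
    cv2.imwrite(f"pics/{n}0.png",im["frame"][...,::-1])
    print(n,im["position"],im["orientation"])
    for t in ["album","leaf_edge","leaf_front","leaf_back","under_leaf","keeper_post","keeper_pivot","keeper","vase","candlestick","dish","saucer","cup","jewel_box","plate_stand","spine_mid"]:
        try:
            r=ctrl.find_in(t,im); print(t,[(np.round(x["centre"],3).tolist(),round(x["score"],2)) for x in r[:2]])
        except Exception as e: print(t,e)
s=ctrl.get_state();print(s["time"],s["tool_rot"],s["grip_width"])
E
```

```text
pics
top [0.33026634 0.02274696 1.92131011] [-2.13851729  2.18720317 -0.11676807]
album [([0.493, -0.017, 0.011], 0.57)]
leaf_edge [([0.486, -0.058, 0.057], 0.98)]
leaf_front [([0.488, -0.062, 0.059], 0.93)]
leaf_back [([0.642, 0.068, 0.07], 0.35)]
under_leaf [([0.477, -0.114, 0.013], 0.73), ([0.486, -0.056, 0.053], 0.4)]
keeper_post [([0.495, 0.114, 0.024], 0.51)]
keeper_pivot [([0.489, -0.02, 0.01], 0.9)]
keeper []
vase [([0.641, 0.068, 0.069], 0.64)]
candlestick [([0.622, -0.036, 0.008], 0.56), ([0.49, -0.015, 0.009], 0.43)]
dish [([0.626, -0.139, 0.018], 0.65), ([0.624, -0.039, 0.007], 0.23)]
saucer [([0.496, -0.496, 0.01], 0.64)]
cup [([0.496, -0.505, 0.021], 0.54), ([0.621, -0.04, 0.008], 0.51)]
jewel_box [([0.345, 0.521, 0.074], 0.87)]
plate_stand [([0.555, 0.569, 0.092], 0.57)]
spine_mid [([0.49, -0.018, 0.012], 0.89), ([0.486, 0.117, 0.025], 0.16)]
scene [ 1.13057868 -0.68403339  0.69161686] [-2.06270282 -0.76657227  0.38036522]
album [([0.503, -0.063, 0.012], 0.73)]
leaf_edge [([0.506, -0.073, 0.065], 0.59), ([0.509, -0.526, 0.012], 0.5)]
leaf_front [([0.5, -0.069, 0.059], 0.7), ([0.501, -0.059, 0.013], 0.36)]
leaf_back []
under_leaf [([0.64, -0.051, 0.01], 0.69), ([0.496, -0.086, 0.018], 0.67)]
keeper_post [([0.475, 0.121, 0.023], 0.61)]
keeper_pivot [([0.504, -0.06, 0.009], 0.89), ([0.638, -0.05, 0.01], 0.52)]
keeper [([0.618, -0.126, 0.021], 0.6), ([0.479, 0.12, 0.026], 0.37)]
vase [([0.661, 0.052, 0.06], 0.63)]
candlestick [([0.636, -0.052, 0.013], 0.73)]
dish [([0.619, -0.124, 0.016], 0.96)]
saucer [([0.51, -0.524, 0.012], 0.76)]
cup [([0.5, -0.505, 0.037], 0.6), ([0.501, -0.063, 0.011], 0.35)]
jewel_box [([0.363, 0.467, 0.068], 0.96)]
plate_stand [([0.559, 0.562, 0.098], 0.7)]
spine_mid [([0.504, -0.066, 0.011], 0.84)]
1.7 [ 3.10370795e+00  4.86256721e-01 -7.05413610e-05] 0.9971105203917794
```

View crops.

```bash
python3 - <<'E'
import numpy as np,cv2
from h import cloud
a=dict(np.load("pics/top0.npz"));b=dict(np.load("pics/scene0.npz"))
def proj(im,p):
    from h import rot
    q=rot(im["orientation"]).T@(np.array(p)-im["position"]);return q[:2]/q[2]*[im["fx"],im["fy"]]+[im["cx"],im["cy"]]
c=proj(a,[.5,-.02,.02]);d=proj(b,[.5,-.02,.02]);print(c,d)
def crop(im,c,w,h):
    x,y=(c-[w/2,h/2]).astype(int);x=max(x,0);y=max(y,0);print(x,y)
    return cv2.resize(im["frame"][y:y+h,x:x+w,::-1],(400*1,600*h//h),interpolation=cv2.INTER_CUBIC)
o=np.hstack([crop(a,c,100,150),crop(b,d,140,210)])
cv2.imwrite("pics/c1.png",o)
E
```

```text
[268.05585492 199.56403512] [239.62083199 206.51732648]
218 124
169 101
```

View pics/c1.png

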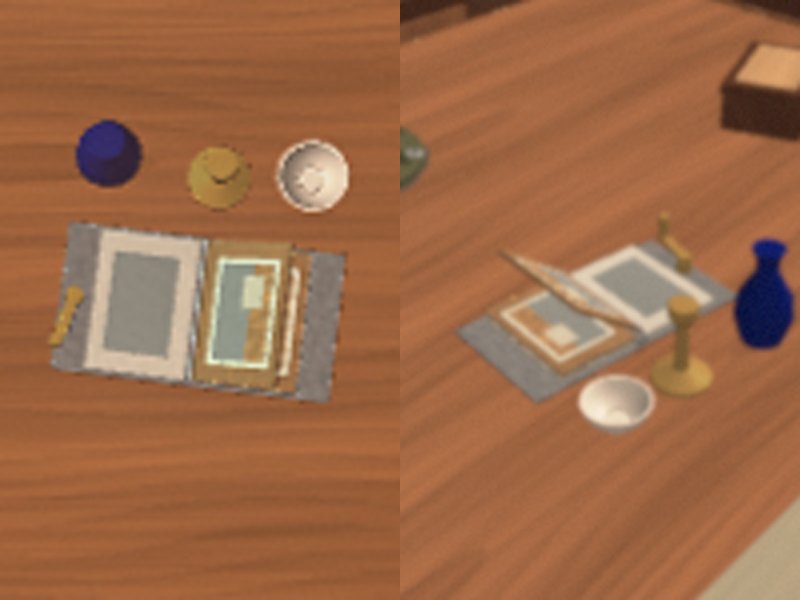

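View pics/scene0.png

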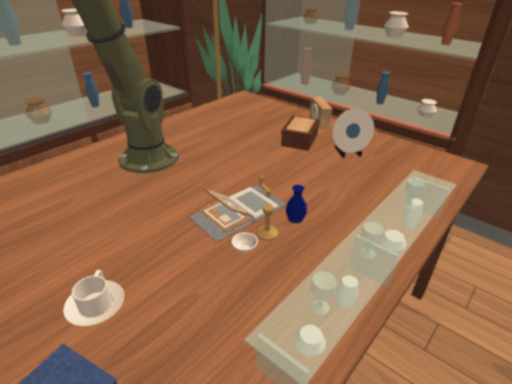

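```bash
python3 - <<'E'
import numpy as np,cv2
from h import *
a=dict(np.load("pics/top0.npz"))
P=cloud(a);O=np.array(a["position"]);D=P-O
def at(z): return O+D*((z-O[2])/D[...,2])[...,None]
hsv=cv2.cvtColor(a["frame"],cv2.COLOR_RGB2HSV)
x0,y0=218,124
M=np.zeros(hsv.shape[:2],np.uint8);M[y0+53:y0+104,x0+10:x0+90]=1
tab=at(0.)[...,:2]
# corners read off crop px/4
for c in [(70,222),(345,255),(330,402),(52,368)]:
    u,v=c[0]/4+x0,c[1]/4+y0
    d=np.array([(u-a["cx"])/a["fx"],(v-a["cy"])/a["fy"],1])@rot(a["orientation"]).T
    print(c,np.round(O+d*(.004-O[2])/d[2],4))
np.set_printoptions(linewidth=250,precision=0,suppress=True)
print(P[y0+53:y0+103:4,x0+8:x0+92:3,2]*1000)
m=(hsv[...,1]<70)&(M>0)
m=cv2.morphologyEx(M*(P[...,2]>.003).astype(np.uint8),cv2.MORPH_OPEN,np.ones((3,3)))
q=at(.004)[m>0][:,:2].astype(np.float32)*1000
print(cv2.minAreaRect(q))
# brass keeper
k=(hsv[...,1]>130)&(hsv[...,0]>17)&(hsv[...,0]<32);k[:,:x0+11]=0;k[:,x0+24:]=0;k[:y0+68]=0;k[y0+92:]=0
vv,uu=np.nonzero(k)
for v,u in zip(vv,uu): print((u-x0)*4,(v-y0)*4,np.round(P[v,u]*1000),end=' ')
E
```

```text
(70, 222) [0.5855 0.1087 0.004 ]
(345, 255) [ 0.5458 -0.1669  0.004 ]
(330, 402) [ 0.3988 -0.1471  0.004 ]
(52, 368) [0.4389 0.1292 0.004 ]
[[  1.   3.   8.  -4.  -7.  -0.  -3.   3.  -8.  -2.   9.   4.  -5.  -1.   1.  -5.  -5.  -3.  -2.   2.  -5.   2.  -4.  -9.   3.  -2.  -9.  -2.]
 [ -7.   4.  -0.   1.   6.  -0.  14.  -6.   6.   1.  -1.   1.  -1.  -4.   7.   8.  -6.   4.  -2.  -2.  -7.  -4.  -4.   3.  -7.   3.   9.  -7.]
 [  2.   3.   2.   1.   0.  -3.  11.  18.  13.  14.  16.   4.  11.  14.  16.  21.  35.  48.  50.  66.  61.  76.  -6.   1.   7.  -1.  -8.  -4.]
 [  2.   2.  -8.   9.   8.   6.  10.  10.  12.  19.   4.  15.  13.  12.  18.  26.  39.  49.  54.  74.  81.  79.  14.  17.   4.  -2.  -1. -12.]
 [  3.   9.   2.   2.   9.  -2.   8.   9.   9.  10.  18.   8.   8.  11.  19.  33.  32.  51.  63.  72.  68.  77.  10.  14.   3.   2.   0.  -2.]
 [  1.   2.   4.  33.  22.   4.  16.  20.   6.   5.  18.   8.  15.  10.  18.  33.  41.  45.  68.  66.  78.  75.  17.   3.  -3.   5.  -9.  -3.]
 [  4.  -2.   3.  25.   8.   8.   5.  12.  16.  12.  13.   5.  10.   2.  13.  41.  40.  49.  62.  70. 
[... 1225 characters left out ...]
00 [505. 111.  24.] 72 300 [505. 107.  18.] 76 300 [504. 103.  27.] 64 304 [501. 115.  21.] 68 304 [501. 111.  24.] 64 308 [497. 115.  26.] 68 308 [497. 111.  25.] 60 312 [494. 120.  13.] 64 312 [493. 115.  22.] 60 316 [490. 120.  19.] 64 316 [489. 115.  26.] 60 320 [485. 119.  32.] 64 320 [486. 116.  14.] 60 324 [481. 119.  24.] 64 324 [482. 116.  15.] 56 328 [478. 124.  16.] 60 328 [477. 120.  23.] 64 328 [477. 116.  23.] 56 332 [473. 124.  25.] 60 332 [473. 119.  27.] 52 336 [467. 126.  56.] 56 336 [467. 122.  52.] 52 340 [464. 126.  49.] 56 340 [464. 123.  46.] <stdin>:5: RuntimeWarning: divide by zero encountered in divide
<stdin>:5: RuntimeWarning: invalid value encountered in multiply
```

Emit:
move_arm(increments="0 0 40 0 0 0 255;10 20 20 0 0 0 255;30 20 10 0 0 -3 255;30 25 0 0 0 -3 255;30 25 0 0 0 -3 255;30 25 0 0 0 -3 255;30 25 0 0 0 -3 255;30 25 0 0 0 -3 255")

```text
time: 2.37
position: [0.3899, -0.4525, 0.2929]
tool_rot: [3.141, -0.01, 0.0]
ft_force: [0.8, -0.2, 0.2]
grip_width: 0.476
grip_force: 0.0
```

Emit:
move_arm(increments="10 35 -10 0 0 -2 255;10 35 -10 0 0 -2 255;10 35 -10 0 0 -2 255;10 35 -10 0 0 -1.7 255;10 35 -10 0 0 0 255;10 35 -10 0 0 0 255;10 35 -10 0 0 0 255;5 25 -10 0 0 0 255")

```text
time: 3.03
position: [0.4649, -0.18, 0.2126]
tool_rot: [-3.134, 0.211, -0.002]
ft_force: [0.4, 0.6, 0.5]
grip_width: 0.008
grip_force: 0.0
```

```bash
python3 - <<'E'
from h import *
im=ctrl.get_image("wrist")
cv2.imwrite("pics/w1.png",im["frame"][...,::-1])
s=ctrl.get_state();print(s["time"],s["position"],s["tool_rot"],s["joint_positions"],s["grip_width"],s["ft_force"])
E
```

```text
3.0833 [ 0.46485727 -0.17438502  0.21059079] [-3.13091250e+00  2.00617938e-01  2.78613376e-03] [ 0.71710712  0.02052353 -0.41187077  1.82397385  0.00467375  1.30155625
 -1.39472143] 0.004800635646508126 [ 0.44700808  4.07612113 -0.76785863]
```

View pics/w1.png

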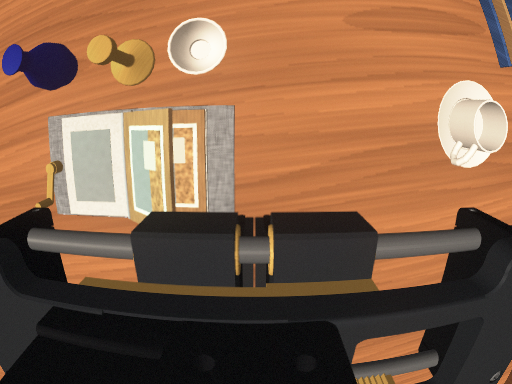

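Emit:
move_arm(increments="0 0 -25 0 0 0 255;0 0 -25 0 0 0 255;0 5 -25 0 0 0 255;0 5 -25 0 0 0 255;0 5 -25 0 0 0 255;0 5 -15 0 0 0 255;0 5 -10 0 0 0 255;0 0 0 0 0 0 255")

```text
time: 3.75
position: [0.4623, -0.1574, 0.0607]
tool_rot: [-3.133, 0.214, 0.006]
ft_force: [0.4, -0.0, -0.1]
grip_width: 0.004
grip_force: 0.0
```

```bash
python3 - <<'E'
from h import *
a=ctrl.get_image("scene");b=ctrl.get_image("top")
o=np.hstack([cv2.resize(i["frame"][y:y+150,x:x+150,::-1],(400,400),interpolation=cv2.INTER_CUBIC) for i,x,y in((a,165,130),(b,190,125))])
cv2.imwrite("pics/c2.png",o)
s=ctrl.get_state();print(s["time"],s["position"],s["tool_rot"],s["ft_force"])
E
```

```text
3.85 [ 0.46423398 -0.15914547  0.06318603] [ 3.13377269e+00 -2.15703316e-01  1.01431997e-03] [-0.44641083  0.3172348   0.68550386]
```

View pics/c2.png

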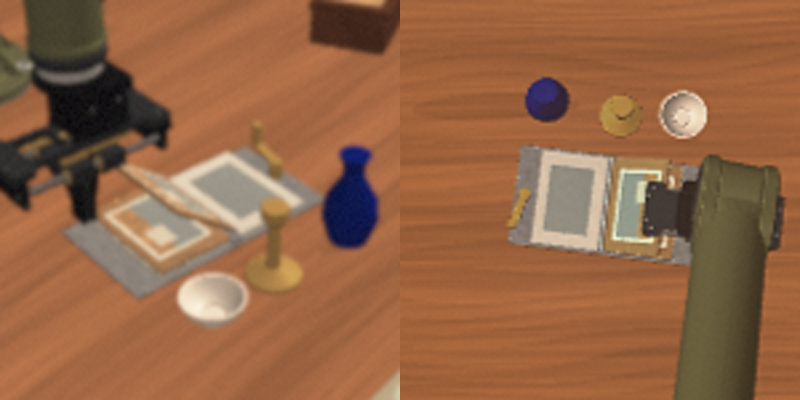

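Emit:
move_arm(increments="0.5 4 0 0 0 0 255;0.5 4 0 0 0 0 255;0.5 4 0 0 0 0 255;0.5 4 0 0 0 0 255;0.5 4 0 0 0 0 255;0.5 3 0 0 0 0 255;0.5 3 0 0 0 0 255;0.5 3 0 0 0 0 255")

```text
time: 4.52
position: [0.4678, -0.1296, 0.0626]
tool_rot: [3.134, -0.216, 0.0]
ft_force: [-0.0, -0.2, 0.7]
grip_width: 0.006
grip_force: 0.0
```

Emit:
move_arm(increments="0.3 2 0 0 0 0 255;0.3 2 0 0 0 0 255;0.3 2 0 0 0 0 255;0.3 2 0 0 0 0 255;0.3 2 1 0 0 0 255;0.3 2 1 0 0 0 255;0.3 2 2 0 0 0 255;0.3 2 2 0 0 0 255")

```text
time: 5.18
position: [0.4702, -0.1137, 0.0688]
tool_rot: [3.134, -0.216, -0.0]
ft_force: [-0.2, 0.9, -0.5]
grip_width: 0.006
grip_force: 0.0
```

Emit:
move_arm(increments="0.3 2 0 0 0 0 255;0.3 2 0 0 0 0 255;0.3 2 0 0 0 0 255;0.3 2 0 0 0 0 255;0.3 2 0 0 0 0 255;0.3 2 0 0 0 0 255;0.3 2 0 0 0 0 255;0 0 0 0 0 0 255")

```text
time: 5.85
position: [0.4716, -0.1047, 0.0696]
tool_rot: [3.127, -0.219, -0.001]
ft_force: [-3.8, -9.7, 6.5]
grip_width: 0.005
grip_force: 5.3
```

```bash
cat > look.py <<'E'
from h import *
import sys
a=ctrl.get_image("scene");n=sys.argv[1]
cv2.imwrite(f"pics/{n}.png",cv2.resize(a["frame"][140:250,165:315,::-1],(750,550),interpolation=cv2.INTER_CUBIC))
s=ctrl.get_state();print(s["time"],np.round(s["position"],4),s["tool_rot"],np.round(s["ft_force"],2),np.round(s["torque"],3))
E
python3 look.py c3
```

```text
5.9 [ 0.4716 -0.1047  0.0696] [ 3.12744016e+00 -2.19690048e-01 -7.42707415e-04] [-4.41 -9.72  7.46] [-2.024  0.982 -0.004]
```

View pics/c3.png

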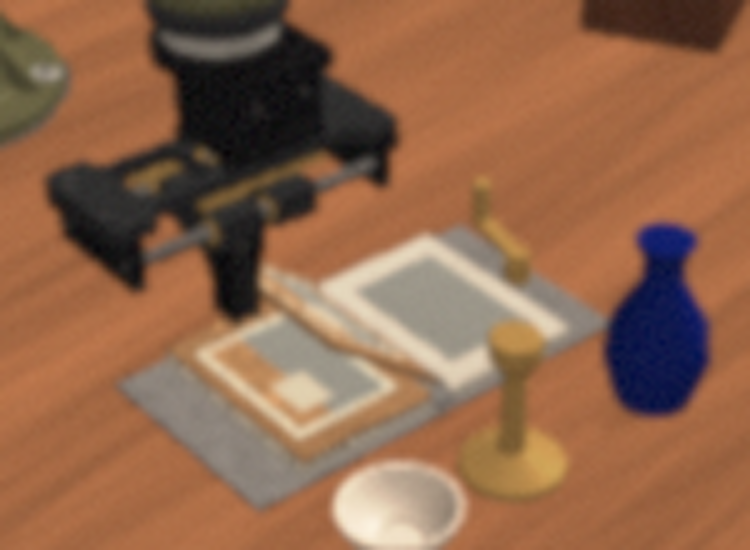

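Emit:
move_arm(increments="-0.5 -3 1 0 0 0 255;0 0 2 0 0 0 255;0 0.5 2 0 0 0 255;0.2 1 2 0 0 0 255;0.2 1.2 2 0 0 0 255;0.2 1.2 2 0 0 0 255;0.2 1.2 2 0 0 0 255;0.2 1.2 2 0 0 0 255")

```text
time: 6.57
position: [0.4727, -0.0961, 0.0837]
tool_rot: [-3.134, 0.215, 0.0]
ft_force: [-0.3, -1.4, -0.9]
grip_width: 0.006
grip_force: 0.6
```

Emit:
move_arm(increments="0.3 2 2.2 0 0 0 255;0.3 2 2.2 0 0 0 255;0.3 2 2.2 0 0 0 255;0.3 2.2 2 0 0 0 255;0.3 2.2 2 0 0 0 255;0.3 2.4 1.8 0 0 0 255;0.3 2.4 1.8 0 0 0 255;0.3 2.4 1.8 0 0 0 255")

```text
time: 7.23
position: [0.4753, -0.0787, 0.0998]
tool_rot: [3.134, -0.216, 0.0]
ft_force: [-0.4, -1.7, -1.1]
grip_width: 0.01
grip_force: 0.6
```

```bash
python3 look.py c4
```

```text
7.2833 [ 0.4755 -0.0781  0.1001] [-3.13411132e+00  2.14963660e-01 -6.37339519e-04] [-0.63 -0.54 -1.12] [-0.17   0.227 -0.013]
```

View pics/c4.png

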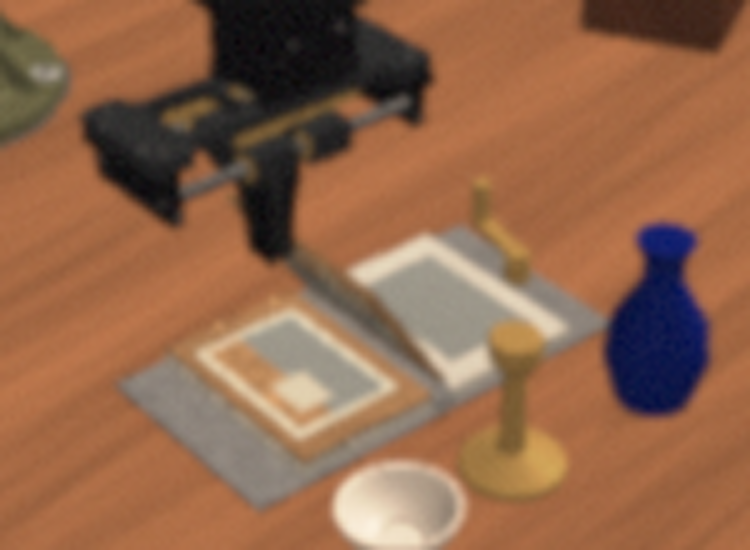

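Emit:
move_arm(increments="0.4 2.6 1 0 0 0 255;0.4 2.8 1 0 0 0 255;0.4 2.8 1 0 0 0 255;0.4 2.8 1 0 0 0 255;0.4 2.8 1 0 0 0 255;0.4 2.8 0.5 0 0 0 255;0.4 2.8 0.5 0 0 0 255;0.4 2.8 0 0 0 0 255")

```text
time: 7.95
position: [0.4785, -0.0563, 0.1057]
tool_rot: [-3.134, 0.216, -0.0]
ft_force: [0.3, -2.6, 1.6]
grip_width: 0.006
grip_force: 1.0
```

Emit:
move_arm(increments="0.4 3 0 0 0 0 255;0.4 3 0 0 0 0 255;0.4 3 0 0 0 0 255;0.4 3 0 0 0 0 255;0.4 3 0 0 0 0 255;0.4 3 0 0 0 0 255;0.4 3 0 0 0 0 255;0.4 3 0 0 0 0 255")

```text
time: 8.62
position: [0.4815, -0.0323, 0.1055]
tool_rot: [-3.134, 0.216, 0.0]
ft_force: [0.3, -1.2, 1.7]
grip_width: 0.004
grip_force: 0.7
```

Emit:
move_arm(increments="0.4 3.2 0 0 0 0 255;0.4 3.2 0 0 0 0 255;0.4 3.2 0 0 0 0 255;0.5 3.2 -0.3 0 0 0 255;0.5 3.2 -0.5 0 0 0 255;0.5 3.2 -0.6 0 0 0 255;0.5 3.2 -0.8 0 0 0 255;0.5 3.2 -0.8 0 0 0 255")

```text
time: 9.28
position: [0.4852, -0.0068, 0.1025]
tool_rot: [3.134, -0.216, -0.0]
ft_force: [-0.5, -1.6, 2.1]
grip_width: 0.003
grip_force: 0.8
```

Emit:
move_arm(increments="0.4 2.7 -0.8 0 0 0 255;0.4 2.7 -0.9 0 0 0 255;0.4 2.7 -1 0 0 0 255;0.4 2.7 -1.1 0 0 0 255;0.4 2.6 -1.2 0 0 0 255;0.4 2.6 -1.3 0 0 0 255;0.4 2.6 -1.3 0 0 0 255;0.4 2.5 -1.4 0 0 0 255")

```text
time: 9.95
position: [0.4885, 0.0143, 0.0935]
tool_rot: [-3.134, 0.216, 0.0]
ft_force: [-1.0, -0.5, 2.0]
grip_width: 0.006
grip_force: 0.7
```

```bash
python3 look.py c5
```

```text
10.0 [0.4885 0.0148 0.0932] [-3.13379455e+00  2.15085094e-01  1.10092171e-04] [ 0.96 -0.44  0.54] [-0.157 -0.133 -0.022]
```

View pics/c5.png

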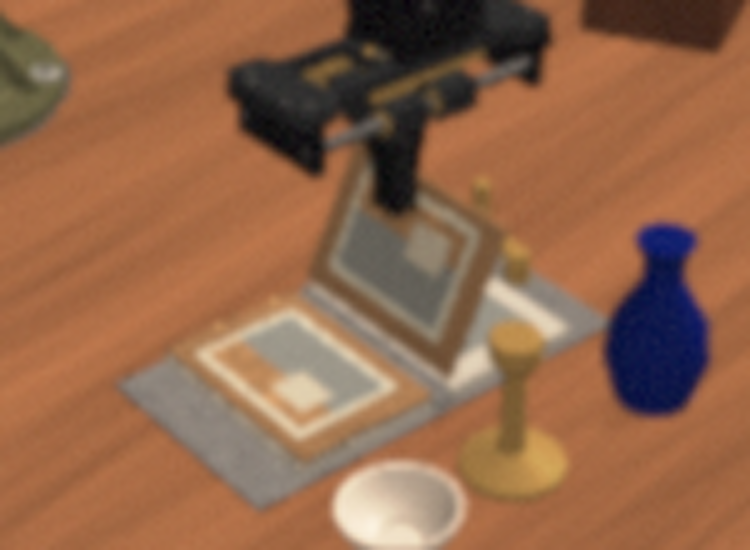

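Emit:
move_arm(increments="0.3 2.4 -1.5 0 0 0 255;0.3 2.4 -1.6 0 0 0 255;0.3 2.4 -1.7 0 0 0 255;0.3 2.3 -1.8 0 0 0 255;0.3 2.2 -1.9 0 0 0 255;0.3 2.1 -1.9 0 0 0 255;0.3 2 -2 0 0 0 255;0.3 2 -2 0 0 0 255")

```text
time: 10.67
position: [0.4909, 0.032, 0.079]
tool_rot: [-3.134, 0.216, 0.0]
ft_force: [0.2, 0.4, 1.1]
grip_width: 0.009
grip_force: 0.7
```

Emit:
move_arm(increments="0.3 2 -2.1 0 0 0 255;0.3 2 -2.1 0 0 0 255;0.3 1.8 -2.2 0 0 0 255;0.2 1.7 -2.3 0 0 0 255;0.2 1.6 -2.4 0 0 0 255;0.2 1.5 -2.4 0 0 0 255;0.2 1.4 -2.5 0 0 0 255;0.2 1.3 -2.5 0 0 0 255")

```text
time: 11.33
position: [0.4928, 0.0452, 0.0604]
tool_rot: [-3.134, 0.216, 0.0]
ft_force: [-0.1, -0.3, 1.7]
grip_width: 0.005
grip_force: 0.7
```

Emit:
move_arm(increments="0.2 1.3 -2.5 0 0 0 255;0.2 1.2 -2.6 0 0 0 255;0.2 1.1 -2.6 0 0 0 255;0.1 1 -2.7 0 0 0 255;0.1 0.9 -2.7 0 0 0 255;0.1 0.8 -2.8 0 0 0 255;0.1 0.7 -2.8 0 0 0 255;0.1 0.6 -2.8 0 0 0 255")

```text
time: 12.0
position: [0.4939, 0.0528, 0.0389]
tool_rot: [-3.134, 0.216, 0.0]
ft_force: [-0.6, -0.6, 1.4]
grip_width: 0.005
grip_force: 0.7
```

Emit:
move_arm(increments="0.1 0.5 -2.5 0 0 0 255;0.1 0.4 -2.5 0 0 0 255;0 0.3 -2.5 0 0 0 255;0 0.2 -2.5 0 0 0 255;0 0.2 -2.5 0 0 0 255;0 0.1 -2 0 0 0 255;0 0 -2 0 0 0 255;0 0 -1.5 0 0 0 255")

```text
time: 12.67
position: [0.494, 0.0543, 0.0209]
tool_rot: [3.134, -0.216, -0.0]
ft_force: [-0.2, 1.2, 0.8]
grip_width: 0.006
grip_force: 0.6
```

Emit:
move_arm(increments="0 0 -0.5 0 0 0 255;0 0 -0.5 0 0 0 255;0 0 -0.5 0 0 0 255;0 0 -0.5 0 0 0 255;0 0 -0.5 0 0 0 255;0 0 0 0 0 0 255;0 0 0 0 0 0 255;0 0 0 0 0 0 255")

```text
time: 13.33
position: [0.494, 0.0541, 0.0186]
tool_rot: [3.134, -0.216, -0.0]
ft_force: [-0.6, 0.4, 0.5]
grip_width: 0.008
grip_force: 0.2
```

Emit:
move_arm(increments="0 0 -0.5 0 0 0 255;0 0 -0.5 0 0 0 255;0 0 -0.5 0 0 0 255;0 0 -0.5 0 0 0 255;0 0 -0.3 0 0 0 255;0 0 0 0 0 0 255;0 0 0 0 0 0 255;0 0 0 0 0 0 255")

```text
time: 14.0
position: [0.494, 0.0541, 0.0173]
tool_rot: [3.133, -0.216, -0.001]
ft_force: [-3.2, 0.5, 9.1]
grip_width: 0.005
grip_force: 4.8
```

Emit:
move_arm(increments="0 0 2 0 0 0 255;0 0 4 0 0 0 255;0 0 10 0 0 0 255;0 0 15 0 0 7 255;0 5 15 0 0 7 255;0 10 15 0 0 7 255;0 10 15 0 0 7 255;0 10 0 0 0 7 255")

```text
time: 14.67
position: [0.4963, 0.09, 0.096]
tool_rot: [3.051, 0.744, 0.009]
ft_force: [0.4, 0.6, -0.5]
grip_width: 0.002
grip_force: 0.0
```

Emit:
move_arm(increments="-3 10 0 0 0 7 255;-3 10 0 0 0 7 255;-3 10 0 0 0 7 255;-3 10 0 0 0 7 255;-3 10 0 0 0 7 255;-3 8 0 0 0 5 255;-1 1 0 0 0 0 255;0 0 0 0 0 0 255")

```text
time: 15.33
position: [0.4749, 0.1486, 0.0928]
tool_rot: [2.619, 1.734, 0.0]
ft_force: [0.3, -0.6, 0.4]
grip_width: 0.005
grip_force: 0.0
```

```bash
cat > h2.py <<'E'
from h import *
im=ctrl.get_image("top");P=cloud(im);O=np.array(im["position"]);x0,y0=218,124
cv2.imwrite("pics/t6.png",cv2.resize(im["frame"][y0+20:y0+130,x0-20:x0+120,::-1],(700,550),interpolation=cv2.INTER_CUBIC))
s=ctrl.get_state();print(s["time"],np.round(s["position"],4),s["tool_rot"],np.round(s["joint_positions"],2),np.round(s["ft_force"],2))
E
python3 h2.py; python3 look.py c6; python3 -c "
import cv2,numpy as np
cv2.imwrite('pics/j6.png',np.hstack([cv2.resize(cv2.imread(f'pics/{n}6.png'),(400,310)) for n in 'tc']))"
```

```text
15.3833 [0.4752 0.1479 0.0927] [2.61961601e+00 1.73278908e+00 2.05404732e-04] [ 0.42  0.18 -0.83  1.95  0.15  1.07 -0.88] [ 0.85 -1.29  0.28]
15.4333 [0.4754 0.1476 0.0926] [2.6198600e+00 1.7324171e+00 1.5966548e-05] [-0.17 -0.39 -0.63] [-0.04  -0.072  0.003]
```

View pics/j6.png

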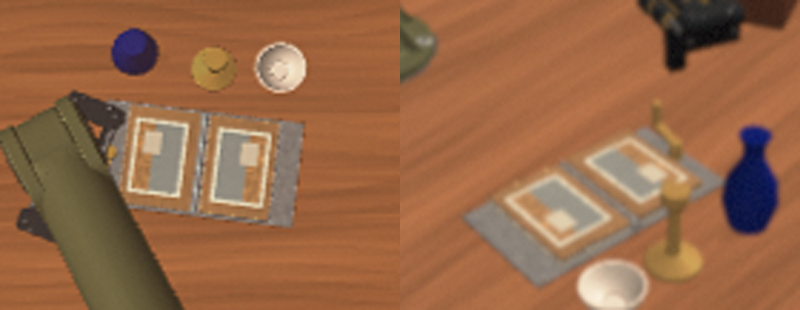

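Emit:
move_arm(increments="0 0 -10 0 0 0 255;0 0 -10 0 0 0 255;0 0 -10 0 0 0 255;0 0 -10 0 0 0 255;0 0 -8 0 0 0 255;0 0 -6 0 0 0 255;0 0 -4 0 0 0 255;0 0 -3 0 0 0 255")

```text
time: 16.1
position: [0.4748, 0.1484, 0.0307]
tool_rot: [-2.618, -1.736, 0.001]
ft_force: [0.7, 0.1, -0.2]
grip_width: 0.003
grip_force: 0.0
```

```bash
python3 - <<'E'
# finger path: arc, finger centre d behind post, overdriven end
import numpy as np
c=np.array([.4923,-.019]);a=np.radians(-8.1);ex=np.array([np.cos(a),np.sin(a)]);ey=np.array([-ex[1],ex[0]])
piv=c+.125*ey
d=.0165
prev=None
for th in np.arange(-.257,1.64,np.radians(7)):
    p=np.array([-np.cos(th),-np.sin(th)])*.05-np.array([np.sin(th),-np.cos(th)])*d
    w=piv+p[0]*ex+p[1]*ey
    print(round(th,2),np.round(w*1000,1),None if prev is None else np.round((w-prev)*1000,1));prev=w
E
```

```text
-0.26 [470.2 139.4] None
-0.13 [466.3 134.3] [-3.9 -5.1]
-0.01 [463.  128.7] [-3.3 -5.5]
0.11 [460.5 122.8] [-2.6 -5.9]
0.23 [458.6 116.7] [-1.8 -6.2]
0.35 [457.6 110.3] [-1.1 -6.3]
0.48 [457.3 103.9] [-0.3 -6.4]
0.6 [457.8  97.5] [ 0.5 -6.4]
0.72 [459.   91.2] [ 1.3 -6.3]
0.84 [461.1  85.1] [ 2.  -6.1]
0.96 [463.8  79.3] [ 2.8 -5.8]
1.09 [467.3  73.9] [ 3.4 -5.4]
1.21 [471.4  68.9] [ 4.1 -5. ]
1.33 [476.   64.5] [ 4.7 -4.4]
1.45 [481.2  60.6] [ 5.2 -3.8]
1.58 [486.8  57.5] [ 5.6 -3.2]
```

Emit:
move_arm(increments="-1.2 -2.2 0 0 0 0 255;-1.2 -2.2 0 0 0 0 255;-1.1 -2.3 0 0 0 0 255;-1.1 -2.3 0 0 0 0 255;-2 -2.5 0 0 0 3.5 255;-1.9 -2.6 0 0 0 3.5 255;-1.7 -2.7 0 0 0 3.5 255;-1.6 -2.8 0 0 0 3.5 255")

```text
time: 16.77
position: [0.464, 0.1285, 0.032]
tool_rot: [2.383, 2.045, 0.003]
ft_force: [1.0, 0.0, 0.4]
grip_width: 0.003
grip_force: 0.6
```

Emit:
move_arm(increments="-1.3 -2.9 0 0 0 3.5 255;-1.3 -3 0 0 0 3.5 255;-0.9 -3.1 0 0 0 3.5 255;-0.9 -3.1 0 0 0 3.5 255;-0.6 -3.1 0 0 0 3.5 255;-0.5 -3.2 0 0 0 3.5 255;-0.2 -3.2 0 0 0 3.5 255;-0.1 -3.2 0 0 0 3.5 255")

```text
time: 17.43
position: [0.4582, 0.1038, 0.032]
tool_rot: [1.817, 2.561, 0.002]
ft_force: [1.1, -0.0, -0.1]
grip_width: 0.005
grip_force: 0.4
```

```bash
python3 h2.py; python3 look.py c6; python3 -c "
import cv2,numpy as np
cv2.imwrite('pics/j7.png',np.hstack([cv2.resize(cv2.imread(f'pics/{n}6.png'),(400,310)) for n in 'tc']))"
```

```text
17.4833 [0.4581 0.103  0.0319] [1.81484427e+00 2.56246330e+00 9.72722891e-04] [ 0.58  0.24 -0.92  2.07  0.23  0.94 -0.13] [-0.19  0.17 -0.  ]
17.5333 [0.4579 0.1033 0.0318] [1.82226994e+00 2.55761115e+00 7.43641668e-04] [0.24 0.21 0.2 ] [-0.038 -0.091  0.028]
```

View pics/j7.png

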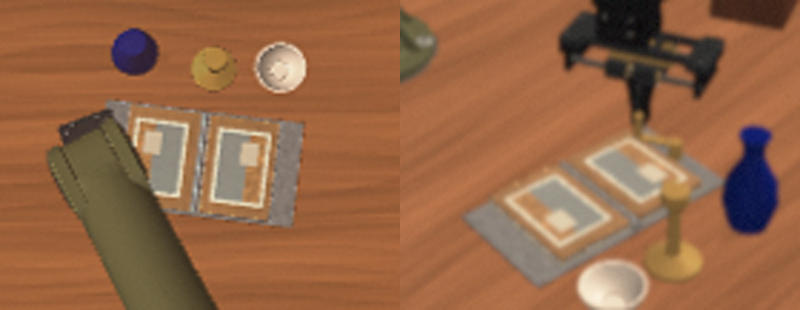

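Keeper is following (post now at about (640,120) in the right half, arm turned). Continue the arc.

Emit:
move_arm(increments="0.2 -3.2 0 0 0 3.5 255;0.3 -3.2 0 0 0 3.5 255;0.6 -3.2 0 0 0 3.5 255;0.7 -3.1 0 0 0 3.5 255;0.9 -3.1 0 0 0 3.5 255;1.1 -3 0 0 0 3.5 255;1.4 -2.9 0 0 0 3.5 255;1.4 -2.9 0 0 0 3.5 255")

```text
time: 18.2
position: [0.4641, 0.0794, 0.0316]
tool_rot: [1.147, 2.924, 0.0]
ft_force: [-0.5, 1.6, 1.4]
grip_width: 0.006
grip_force: 0.4
```

Emit:
move_arm(increments="1.6 -2.8 0 0 0 3.5 255;1.8 -2.6 0 0 0 3.5 255;2 -2.5 0 0 0 3.5 255;2.1 -2.5 0 0 0 3.5 255;2.3 -2.2 0 0 0 3.5 255;2.4 -2.2 0 0 0 3.5 255;1.3 -1 0 0 0 2 255;1.3 -1 0 0 0 2 255")

```text
time: 18.87
position: [0.4786, 0.0623, 0.0314]
tool_rot: [-0.489, -3.103, 0.001]
ft_force: [-1.4, -0.4, 0.4]
grip_width: 0.003
grip_force: 0.3
```

Emit:
move_arm(increments="1.3 -0.9 0 0 0 1.7 255;1.4 -0.9 0 0 0 1.7 255;1.4 -0.8 0 0 0 1.7 255;1.4 -0.8 0 0 0 1.7 255;1.4 -0.7 0 0 0 1.7 255;1.4 -0.6 0 0 0 1.7 255;0 0 0 0 0 0 255;0 0 0 0 0 0 255")

```text
time: 19.53
position: [0.4871, 0.0578, 0.0314]
tool_rot: [0.214, 3.134, -0.0]
ft_force: [-0.4, -0.3, -0.1]
grip_width: 0.007
grip_force: 0.0
```

Emit:
move_arm(increments="0.5 -0.1 0 0 0 0 255;0.5 -0.1 0 0 0 0 255;0.5 -0.1 0 0 0 0 255;0.5 -0.1 0 0 0 0 255;0 0 0 0 0 0 255;0 0 0 0 0 0 255;0 0 0 0 0 0 255;0 0 0 0 0 0 255")

```text
time: 20.2
position: [0.4892, 0.0575, 0.0314]
tool_rot: [0.211, 3.134, 0.0]
ft_force: [-0.8, 0.5, 0.8]
grip_width: 0.004
grip_force: 0.2
```

Emit:
move_arm(increments="0.5 -0.1 0 0 0 0 255;0.5 -0.1 0 0 0 0 255;0.5 -0.1 0 0 0 0 255;0.5 0 0 0 0 0 255;0.5 0 0 0 0 0 255;0 0 0 0 0 0 255;0 0 0 0 0 0 255;0 0 0 0 0 0 255")

```text
time: 20.87
position: [0.4907, 0.0573, 0.0311]
tool_rot: [-0.21, -3.133, 0.0]
ft_force: [-6.2, 1.7, 1.4]
grip_width: 0.007
grip_force: 2.3
```

Emit:
move_arm(increments="-2 0 0 0 0 0 255;-5 0 0 0 0 0 255;-7 0 0 0 0 0 255;-8 0 0 0 0 0 255;0 0 15 0 0 0 255;0 0 20 0 0 0 255;0 0 30 0 0 0 255;0 0 35 0 0 0 255")

```text
time: 21.53
position: [0.4679, 0.0571, 0.1311]
tool_rot: [-0.209, -3.132, -0.0]
ft_force: [0.9, -0.8, 0.3]
grip_width: 0.005
grip_force: 0.0
```

Emit:
move_arm(increments="-10 0 25 0 0 0 255;-10 0 25 0 0 0 255;-10 0 25 0 0 0 255;0 -30 15 0 0 0 255;0 -35 10 0 0 0 255;0 -35 0 0 0 0 255;0 -35 0 0 0 0 255;0 -20 0 0 0 0 255")

```text
time: 22.2
position: [0.4388, -0.1023, 0.2315]
tool_rot: [0.217, 3.133, -0.005]
ft_force: [0.2, -0.6, -0.2]
grip_width: 0.008
grip_force: 0.0
```

Emit:
move_arm(increments="0 -35 0 0 0 0 255;0 -35 0 0 0 0 255;0 -35 0 0 0 0 255;0 -35 0 0 0 0 255;0 -25 0 0 0 0 255;0 -15 0 0 0 0 255;0 0 0 0 0 0 255;0 0 0 0 0 0 255")

```text
time: 22.87
position: [0.4396, -0.2771, 0.2312]
tool_rot: [0.211, 3.134, 0.002]
ft_force: [1.3, 0.7, -0.4]
grip_width: 0.005
grip_force: 0.0
```

```bash
python3 h2.py; python3 look.py c6; python3 -c "
import cv2,numpy as np
cv2.imwrite('pics/j8.png',np.hstack([cv2.resize(cv2.imread(f'pics/{n}6.png'),(400,310)) for n in 'tc']))"
```

```text
22.9167 [ 0.44   -0.276   0.2314] [2.08005541e-01 3.13448354e+00 1.32861901e-03] [ 1.29  0.09 -0.82  1.73  0.07  1.35  1.9 ] [-0.46  1.32  0.32]
22.9667 [ 0.4402 -0.2757  0.2316] [2.06480028e-01 3.13457530e+00 3.01862889e-04] [-0.73 -0.36 -0.36] [ 0.139 -0.122 -0.011]
```

View pics/j8.png

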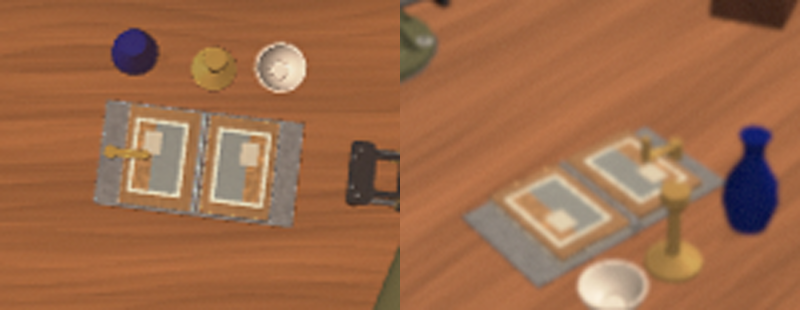

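```bash
python3 - <<'E'
from h import *
im=ctrl.get_image("top");P=cloud(im)
hsv=cv2.cvtColor(im["frame"],cv2.COLOR_RGB2HSV)
c=np.array([.4923,-.019]);a=np.radians(-8.1);ex=np.array([np.cos(a),np.sin(a)]);ey=np.array([-ex[1],ex[0]]);piv=c+.125*ey
def proj(p):
    q=rot(im["orientation"]).T@(np.array(p)-im["position"]);return q[:2]/q[2]*[im["fx"],im["fy"]]+[im["cx"],im["cy"]]
print("pivot",proj([*piv,.024]))
for th in (1.3,1.4,1.5,1.57):
    w=piv+.05*(-np.cos(th)*ex-np.sin(th)*ey);print(th,"post top",proj([*w,.052]),"arm",proj([*w,.024]))
k=im["frame"][190:206,228:262,::-1]
print(np.round(np.array([p for p in [(u,v) for v in range(190,206) for u in range(230,256)] if hsv[p[1],p[0],1]>150 and 19<hsv[p[1],p[0],0]<32]).tolist() if 0 else ''.join('\n'+''.join('#' if hsv[v,u,1]>140 and 18<hsv[v,u,0]<34 else '.' for u in range(228,262)) for v in range(188,208)))if 0 else ''.join('\n%d '%v+''.join('#' if hsv[v,u,1]>140 and 18<hsv[v,u,0]<34 else '.' for u in range(228,262)) for v in range(188,208)))
E
```

```text
pivot [236.58617467 197.69559096]
1.3 post top [248.08053336 201.86725842] arm [248.22956174 202.46521897]
1.4 post top [248.5092384  200.66499186] arm [248.65196042 201.28036384]
1.5 post top [248.81528066 199.42702824] arm [248.95349083 200.06031794]
1.57 post top [248.95489018 198.54585723] arm [249.09103317 199.19189401]

188 ..................................
189 ..................................
190 ..................................
191 ..................................
192 ..................................
193 ..................................
194 ..................................
195 ..................................
196 ..................................
197 ..............#...................
198 ..............#...................
199 .............##.....#.............
200 ..................................
201 ..................................
202 ..................................
203 ..................................
204 ..................................
205 ..................................
206 ..................................
207 ..................................
```

```bash
python3 -c "
from bench import ctrl
print(ctrl.close_job())"
```

```text
the job is handed in; nothing more can be done
None
```

The leaf lies flat on the +y side, the keeper is turned across it to its stop, and the hand is clear; I handed the job in at about 23 s. The album looked unmoved in the pictures. My first push on the leaf edge jammed for a moment at about 12 N, so I backed off; pressing it flat took about 9 N.

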